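# Two turns on the sample lift

### The job

Stand the dark vial upright in the empty white cup of the blue screw lift first. Then wind the lift's crank clockwise (seen from above): hold its knob with a light grip; it swings almost freely through some slack until you feel it take hold of the screw, and from that point give it exactly two full turns, no more and no less, without forcing anything. Leave the vial standing in the cup, let go, and leave the other glassware where it is.

Things in the scene. Friction and masses are not known exactly. Their poses are not given: they have to be found in the camera images.
- lift: hand-cranked screw lift, fixed to the bench: blue closed gearbox with an aluminium top plate, 126 x 256 mm at the foot, plate top 50 mm above the bench. Origin on the bench under its middle; its y axis runs along its length from the crank (at y = -70 mm) to the white cup (at y = +70 mm), z up. One turn of its screw raises the cup by only 0.75 mm, and there is no scale or counter
- crank_axis (a point): point on the crank's vertical turning axis, 105 mm above the bench, at the middle of the knob's height; fixed to the lift
- knob_mid (a point): middle of the black upright crank knob, a cylinder of 22 mm diameter from 71 to 124 mm above the bench; this point is at 105 mm, 45 mm from the crank axis. The knob spins freely on its own pin, so a hand pinching it from above need not turn while carrying it round the circle. Grip it with 20 to 50 N
- crank: the crank: steel arm whose top is 68 mm above the bench; origin on its axis at bench level, x along the arm to the knob. No stops. In the slack the knob needs about 0.6 N along its circle and the screw stays still; after 0.1 to 0.75 turn (never known beforehand) a hidden dog meets the screw, and winding on clockwise takes about 8 N. The screw stays where it is left
- nest_floor (a point): centre of the inner floor of the white cup (inner diameter 38 mm, outer 48 mm, 20 mm deep, its rim 20 mm above this point), which stands 62 mm above the bench at the start and rises as the screw is wound clockwise. Its z axis points up
- vial_dark: the vial with dark grey-violet contents and white cap, 27 mm diameter, 61 mm high, 35 g; origin at the centre of its underside, z up
- vial_amber: bystander: vial of the same size with amber contents; origin at the centre of its underside
- beaker: bystander: small clear beaker, 55 x 62 x 70 mm; origin at the centre of its underside

How it is judged:
By the outcome, as a careful person would: the job done as asked, in the order asked, and still so for the second after the job is handed in, with the robot touching nothing.
It also fails if it takes over 72 s, if anything falls off the work surface, if the arm or the gripper's body presses on something with over 40 N, if the wrist force passes 120 N, or if a joint passes its speed limit or range.

### The arm

A 6-joint arm with a two-finger parallel gripper is mounted at the origin on a cart in front of the work surface, level with it; the furniture and walls round the work are solid. World frame = base frame: x ahead of the robot, y to its left, z up, the work surface at z = 0. Lengths are in m, angles in rad, forces in N, time in s.
With the tool pointing down it reaches from about 0.425 to 0.95 m from the base axis. Payload 3.5 kg.
Tool frame: the origin (TCP) lies midway between the tips of the shut fingers; the grasp point (between the pads) lies 19 mm behind it; z points along the fingers, y is the line along which they close (so a half turn about z gives the same grasp; the last joint's range is limited). The gripper opens to 85 mm and grips with 20 to 120 N. Pads are 22 mm wide; open, the fingers measure 114 mm over their backs; the gripper's body (76 mm by 85 mm) begins 54 mm behind the grasp point. The pads swing forward as they close: fully open they stand 13 mm farther back than shut.
Start: joints at [0.974, 0.286, 1.577, -0, 1.279, -0.15], TCP at [0.292, 0.609, 0.203] pointing down, gripper open.
Joint ranges: [-2.77, 2.77], [-0.9, 2.22], [0.21, 2.48], [-1.53, 4.67], [0.24, 2.81], [-2.84, 2.84]. Speed limits (rad/s): [2.79, 2.79, 3.14, 3.14, 3.14, 3.14].

### API

Orientations are given as a unit quaternion [x, y, z, w].
In Python, from cell import arm gives the robot as it stands.
- The arm moves only by the shell command python3 -m jog 'ROWS'. ROWS is JSON, a list of rows, each a list of 7 numbers: the turn, a rotation vector about the tool's x, y, z each as a share of pi/2 rad, from -1 to 1, then the shift along the tool's x, y, z each as a share of 750 mm, from -1 to 1, then the opening, from 0 (shut) to 1 (fully open). A call has 1 to 8 rows; each row is the pose to reach, as a shift and turn from the pose commanded when the call began, along the tool's axes at that moment; what a row does not reach only later rows make up. A row lasts 1/8 s, in which the tool goes at most 62.5 mm and 10.7 degrees, less where a joint would pass 70% of its speed; a pose out of reach is approached as far as the arm can. A call with a number of a shift or a turn outside -1 to 1 is refused whole. A call with a gripper value outside its range is refused whole. The fingers move at their own pace and stop on an object; the grip force is fixed at half the most. Time passes only in rows, so rows that repeat a pose let the fingers close. It gives the time, the measured TCP pose, the force, the opening and the grip force at its end, in the units of the state.
- arm.sense(): the state, without advancing time (a new reading comes with each control period).
- arm.get_image(name): name is "side" or "top"; returns the picture (480x640x3 uint8, red, green, blue); there is no depth.
- arm.camera_model(name): a dict with "fx", "fy", "cx", "cy" (pixels), "k1" (the pictures are not rectified: a ray, as slopes to the right and down, at radius r is drawn at 1 + k1 r^2 times it, then the intrinsics apply), "world_to_cam" (4x4, takes a point from world to camera coordinates). Camera axes: x right, y down, z forward; pixel columns grow to the right and rows downward; lengths in m; the calibration is good to about 2 mm. A picture is of the moment at which its call begins. camera_model takes no time and is no camera call.
- arm.job_done(): hands the job in; it is judged then, once.
The state is a dict: "time_s": time; "joint_pos": joint angles; "qd": joint speeds; "joint_efforts": joint torques, N m; "eef_pos": TCP position; "tcp_rot": TCP orientation; "force": force on the tool from outside, world axes, zero at the start; "ft_torque": the same for the moment, N m; "grip_width": opening from 0.0 (shut) to 1.0 (fully open); "grasp_force": force on a finger pad.
Only numpy, scipy, OpenCV 4.12 (cv2) and the standard library are available. Lean on these libraries where they do the work, as an engineer would, in place of code of your own. Each camera call takes 0.05 s, during which the arm holds its last target. There are 200 camera calls.

## Working session

There is one attempt and no reset: what is moved stays moved. The work goes in short steps, Python scripts to look and compute and a shell command to move; the robot and the scene stay as the last step left them, time stands still between calls to the robot, and variables do not carry over. Pictures are saved under pics/ and viewed, at most 10 in all, crops included, and the job is handed in when it is done.

```bash
ls; mkdir -p pics; cat > h.py <<'E'
import numpy as np,cv2
from cell import arm
def ray(n,u,v):
    m=arm.camera_model(n);T=np.array(m["world_to_cam"])
    d=np.array([(u-m["cx"])/m["fx"],(v-m["cy"])/m["fy"]]);s=d.copy()
    for _ in range(30): s=d/(1+m["k1"]*(s@s))
    R=T[:3,:3];return -R.T@T[:3,3],R.T@np.array([s[0],s[1],1])
def onz(n,u,v,z):
    o,d=ray(n,u,v);return o+d*(z-o[2])/d[2]
def proj(n,p):
    m=arm.camera_model(n);q=np.array(m["world_to_cam"])@np.r_[p,1];s=q[:2]/q[2];s=s*(1+m["k1"]*(s@s))
    return s*[m["fx"],m["fy"]]+[m["cx"],m["cy"]]
def two(n1,a,n2,b):
    o1,d1=ray(n1,*a);o2,d2=ray(n2,*b)
    A=np.c_[d1,-d2];t=np.linalg.lstsq(A,o2-o1,rcond=None)[0];p=o1+t[0]*d1;q=o2+t[1]*d2
    return (p+q)/2,np.linalg.norm(p-q)
def snap(n,f):
    im=arm.get_image(n);cv2.imwrite(f"pics/{f}.png",im[:,:,::-1]);return im
E
python3 - <<'E'
from h import *
snap("side","s0");snap("top","t0")
for n in("side","top"):
    print(arm.camera_model(n))
print(arm.sense())
E
```

```text
pics
{'fx': 435.63434147673263, 'fy': 435.63434147673263, 'cx': 316.8774868591975, 'cy': 239.308981780129, 'k1': -0.06720039104780187, 'world_to_cam': array([[-0.99354301, -0.1127401 ,  0.01272594,  0.54734307],
       [-0.05497843,  0.38029474, -0.92322981,  0.11123558],
       [ 0.09924542, -0.91796818, -0.38403746,  0.83307441],
       [ 0.        ,  0.        ,  0.        ,  1.        ]])}
{'fx': 595.4850763428473, 'fy': 595.4850763428473, 'cx': 316.4570110795915, 'cy': 239.085456313802, 'k1': -0.09701374720028103, 'world_to_cam': array([[ 0.02860701, -0.9995229 , -0.01164546,  0.00172644],
       [-0.99398498, -0.02721255, -0.10608174,  0.56941402],
       [ 0.10571422,  0.01461009, -0.99428922,  1.2882284 ],
       [ 0.        ,  0.        ,  0.        ,  1.        ]])}
{'time_s': 0.1, 'joint_pos': array([ 9.74009988e-01,  2.87085198e-01,  1.57801638e+00,  1.35274331e-06,
        1.27859667e+00, -1.50019119e-01]), 'qd': array([ 6.21838499e-05, -2.62844624e-03, -3.28128376e-03,  1.77874192e-03,
        9.18997151e-04,  6.74026568e-04]), 'joint_efforts': array([ 7.97284829e-04, -4.07294619e+01, -2.93699312e+01, -1.97186660e-04,
        3.40020153e-03, -2.77550646e-05]), 'eef_pos': array([0.29125308, 0.60821519, 0.20158785]), 'tcp_rot': array([ 2.21530492e-01,  9.75152877e-01, -9.80014070e-04, -3.84648247e-04]), 'force': array([0.07478751, 0.74569864, 1.22040114]), 'ft_torque': array([ 0.01875512, -0.05281056,  0.04839524]), 'grasp_force': 0.0, 'grip_width': 1.0029313210579156}
```

View pics/s0.png

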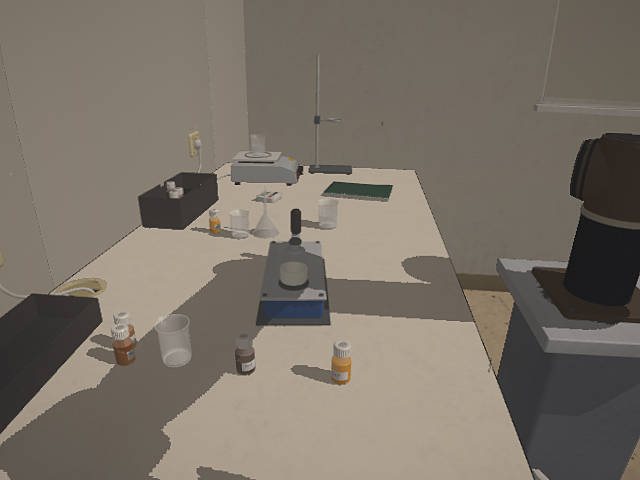

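View pics/t0.png

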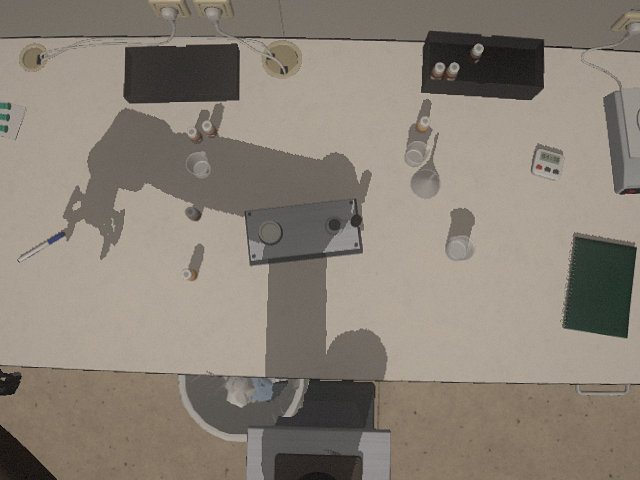

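The side view shows the dark vial at (245,358), the amber one at (342,365), the cup at (294,275) and the knob at (296,222). In the top view the dark vial is at (193,213), the cup at (270,232), the crank hub at (334,225) and the knob at (356,221). I'll enlarge these areas.

```bash
python3 - <<'E'
from h import *
t=cv2.imread("pics/t0.png")[190:280,175:375];s=cv2.imread("pics/s0.png")[200:390,225:355]
cv2.imwrite("pics/t0c.png",cv2.convertScaleAbs(cv2.resize(t,None,fx=4,fy=4,interpolation=2),alpha=1.6))
cv2.imwrite("pics/s0c.png",cv2.convertScaleAbs(cv2.resize(s,None,fx=3,fy=3,interpolation=2),alpha=1.6))
E
```

```text
(no output)
```

View pics/t0c.png

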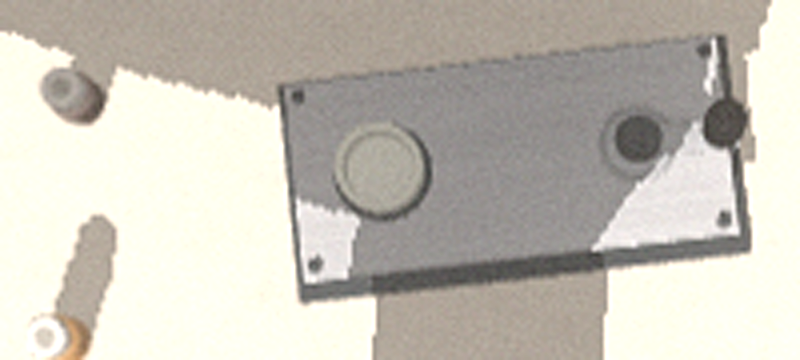

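View pics/s0c.png

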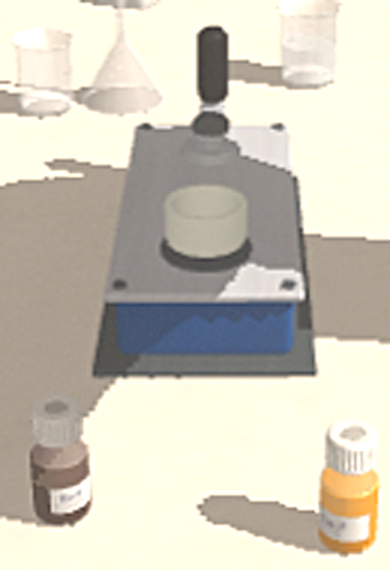

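The crops give the vial cap top at top (191.0,211.7) and side (243.7,335.7), and the cup rim at top (270.2,232) and side (294,268). The knob top is at top (356,220.3) and side (296,211), and the hub cap is at top (334.5,224.5) and side (295,241). The four plate screws are also clear.

```bash
python3 - <<'E'
from h import *
np.set_printoptions(precision=4,suppress=True)
P=dict(vialtop=((191,211.7),(243.7,335.7)),cup=((270.2,232),(294,268)),knobtop=((356,220.3),(296,211)),hub=((334.5,224.5),(295,241)))
for k,(a,b) in P.items(): print(k,*two("top",a,"side",b))
c=np.array([onz("top",175+x/4,190+y/4,.05) for x,y in((298,96),(704,50),(725,218),(316,264))])
print(c,c.mean(0)); e=(c[0]+c[3]-c[1]-c[2])/2;print(np.degrees(np.arctan2(e[1],e[0])))
s=np.array([onz("side",225+x/3,200+y/3,.05) for x,y in((120,285),(146,128),(278,128),(288,285))]);print(s,s.mean(0))
for n,(u,v),z in(("top",(191,211.7),.061),("side",(243.7,335.7),.061),("top",(270.2,232),.082),("side",(294,268),.082),("top",(356,220.3),.124),("side",(296,211),.124)):print(n,z,onz(n,u,v,z))
E
```

```text
vialtop [0.6197 0.2939 0.0595] 0.001775698428176878
cup [0.5775 0.1163 0.0801] 0.0021892970481078777
knobtop [ 0.602  -0.0641  0.1217] 0.0027244398713844958
hub [ 0.598  -0.0207  0.0725] 0.0016366760165429134
[[ 0.6184  0.166   0.05  ]
 [ 0.6499 -0.0561  0.05  ]
 [ 0.5576 -0.0696  0.05  ]
 [ 0.5263  0.1524  0.05  ]] [0.588  0.0482 0.05  ]
98.04134200525995
[[ 0.6202  0.163   0.05  ]
 [ 0.6512 -0.0581  0.05  ]
 [ 0.5579 -0.0715  0.05  ]
 [ 0.5275  0.1502  0.05  ]] [0.5892 0.0459 0.05  ]
top 0.061 [0.6186 0.2934 0.061 ]
side 0.061 [0.62   0.2959 0.061 ]
top 0.082 [0.5761 0.116  0.082 ]
side 0.082 [0.578  0.1199 0.082 ]
top 0.124 [ 0.6004 -0.0641  0.124 ]
side 0.124 [ 0.6024 -0.058   0.124 ]
```

```bash
python3 -m jog '[[0,0,-0.1,0,0,0,1],[0,0,-0.2,0,0,0,1],[0,0,-0.2844,0,0,0,1],[0,0,-0.2844,0,0,0,1]]'; python3 -c "
from h import *
s=arm.sense();print(s['eef_pos'],s['tcp_rot'],(np.array([.6195,.294,.15])-s['eef_pos'])/.75*[-1,1,-1])"
```

```text
time_s: 0.6
eef_pos: [0.2914, 0.6084, 0.2021]
tcp_rot: [0.001, 1.0, -0.001, -0.0]
force: [0.1, 0.9, -0.7]
grip_width: 1.0
grasp_force: 0.0
[0.29137671 0.60843826 0.2020969 ] [ 7.71533996e-04  9.99999511e-01 -5.10108731e-04 -3.50071474e-04] [-0.43749772 -0.41925102  0.06946253]
```

```bash
python3 -m jog '[[0,0,0,-0.055,-0.0525,0,1],[0,0,0,-0.11,-0.105,0.01,1],[0,0,0,-0.165,-0.157,0.02,1],[0,0,0,-0.22,-0.21,0.035,1],[0,0,0,-0.275,-0.262,0.05,1],[0,0,0,-0.33,-0.315,0.06,1],[0,0,0,-0.385,-0.367,0.07,1],[0,0,0,-0.4375,-0.4193,0.08,1]]';python3 -m jog '[[0,0,0,0,0,0,1],[0,0,0,0,0,0,1]]'; python3 -c "
from h import *
s=arm.sense();print(s['eef_pos'],(np.array([.6195,.294,.12])-s['eef_pos'])/.75*[-1,1,-1])
t=snap('top','t1')[150:300,130:290];i=snap('side','s1')[180:400,180:400]
o=np.zeros((600,800,3),np.uint8);a=cv2.resize(t,(400,375));b=cv2.resize(i,(400,400));o[:375,:400]=a;o[:400,400:]=b
cv2.imwrite('pics/c1.png',cv2.convertScaleAbs(o[:400,:,::-1],alpha=1.5))"
```

```text
time_s: 1.6
eef_pos: [0.6208, 0.2928, 0.1423]
tcp_rot: [0.001, 1.0, -0.0, -0.0]
force: [0.6, 0.9, 0.7]
grip_width: 1.001
grasp_force: 0.0
time_s: 1.85
eef_pos: [0.6193, 0.2943, 0.1424]
tcp_rot: [0.001, 1.0, 0.0, -0.001]
force: [-1.0, -0.8, -0.7]
grip_width: 1.001
grasp_force: 0.0
[0.61932288 0.29428473 0.14237062] [-0.00023616 -0.00037964  0.0298275 ]
```

View pics/c1.png

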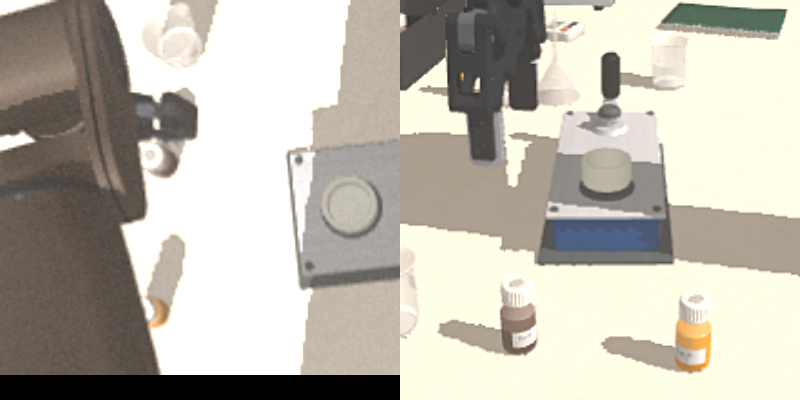

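The gripper hangs above and in front of the vial. The side crop shows the cap top at (516,285), the same as before. I'll check where the fingers should appear.

```bash
python3 -c "
from h import *
p=arm.sense()['eef_pos']
for dy in(-.0425,.0425): print(proj('side',p+[0,dy,.013]),proj('top',p+[0,dy,.013]))
print(proj('side',[.6195,.294,.061]))"
```

```text
[249.00451277 260.52874558] [200.46198086 204.97960625]
[231.1116149  290.39876406] [159.2170531  203.98711664]
[244.41639144 334.93714284]
```

```bash
python3 -m jog '[[0,0,0,0,0,0.05,1],[0,0,0,0,0,0.1,1],[0,0,0,0,0,0.13,1],[0,0,0,0,0,0.15,1],[0,0,0,0,0,0.1535,1],[0,0,0,0,0,0.1535,1]]'; python3 -c "
from h import *
s=arm.sense();p=s['eef_pos'];print(p)
for dy in(-.0425,.0425): print(proj('side',p+[0,dy,.013]))
i=snap('side','s2')[230:400,180:330]
cv2.imwrite('pics/c2.png',cv2.convertScaleAbs(cv2.resize(i,(525,595))[:,:,::-1],alpha=1.6))"
```

```text
time_s: 2.7
eef_pos: [0.6206, 0.2946, 0.0289]
tcp_rot: [-0.0, 1.0, 0.0, 0.001]
force: [-0.4, -0.1, 0.0]
grip_width: 1.003
grasp_force: 0.0
[0.6205833  0.29461806 0.02889964]
[251.78476971 329.32613467]
[235.86070998 365.8285916 ]
```

View pics/c2.png

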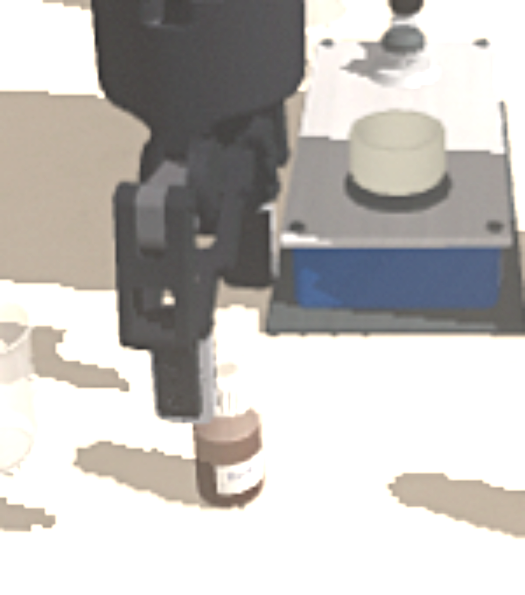

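The near fingertip shows at side (231,349), about 20 mm higher than I predicted, and the vial's cap sits between the fingers. I'll go 10 mm lower, close, then check the contact height.

```bash
python3 -m jog '[[0,0,0,0,0,0.013,1],[0,0,0,0,0,0.013,0.6],[0,0,0,0,0,0.013,0.4],[0,0,0,0,0,0.013,0.2],[0,0,0,0,0,0.013,0.2],[0,0,0,0,0,0.013,0.2],[0,0,0,0,0,0.013,0.2],[0,0,0,0,0,0.013,0.2]]'; python3 -c "
from h import *
s=arm.sense();p=s['eef_pos'];print(p)
i=snap('side','s3')[230:400,180:330]
for dy in(-.0135,.0135,.026): print((proj('side',p+[0,dy,0])-[180,230])*3.5)
cv2.imwrite('pics/c3.png',cv2.convertScaleAbs(cv2.resize(i,(525,595))[:,:,::-1],alpha=1.6))"
```

```text
time_s: 3.75
eef_pos: [0.6202, 0.2945, 0.0186]
tcp_rot: [-0.0, 1.0, 0.0, 0.001]
force: [-0.6, 0.3, 2.5]
grip_width: 0.266
grasp_force: 58.9
[0.62019835 0.29445294 0.01856116]
[237.75556107 434.0480346 ]
[220.58046734 475.63899749]
[212.17193435 496.00946109]
```

View pics/c3.png

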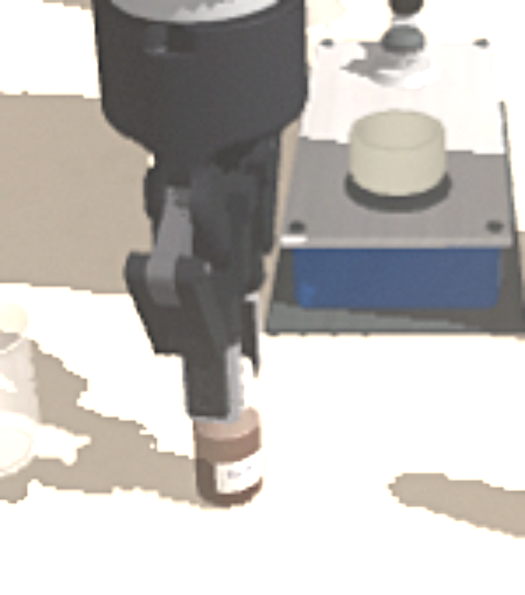

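The pads hold the vial's white cap (opening 0.266 × 85 = 22.6 mm, fingertips at the cap's lower edge). The vial is upright.

```bash
python3 -m jog '[[0,0,0,0,0,-0.05,0.2],[0,0,0,0,0,-0.11,0.2],[0,0,0,0.01,-0.04,-0.16,0.2],[0,0,0,0.025,-0.1,-0.16,0.2],[0,0,0,0.04,-0.16,-0.16,0.2],[0,0,0,0.052,-0.21,-0.16,0.2],[0,0,0,0.0552,-0.2373,-0.16,0.2],[0,0,0,0.0552,-0.2373,-0.16,0.2]]'; python3 -m jog '[[0,0,0,0,0,0,0.2],[0,0,0,0,0,0,0.2]]'; python3 -c "
from h import *
s=arm.sense();p=s['eef_pos'];print(p)
i=snap('side','s4')[180:330,220:370]
cv2.imwrite('pics/c4.png',cv2.convertScaleAbs(cv2.resize(i,(600,600))[:,:,::-1],alpha=1.6))"
```

```text
time_s: 4.8
eef_pos: [0.5782, 0.1155, 0.1376]
tcp_rot: [0.001, 1.0, 0.0, -0.0]
force: [0.6, 0.6, -0.8]
grip_width: 0.268
grasp_force: 58.9
time_s: 5.05
eef_pos: [0.5785, 0.1174, 0.1379]
tcp_rot: [-0.001, 1.0, 0.0, -0.0]
force: [0.9, -0.2, -0.8]
grip_width: 0.264
grasp_force: 58.9
[0.57848583 0.11739775 0.13785542]
```

View pics/c4.png

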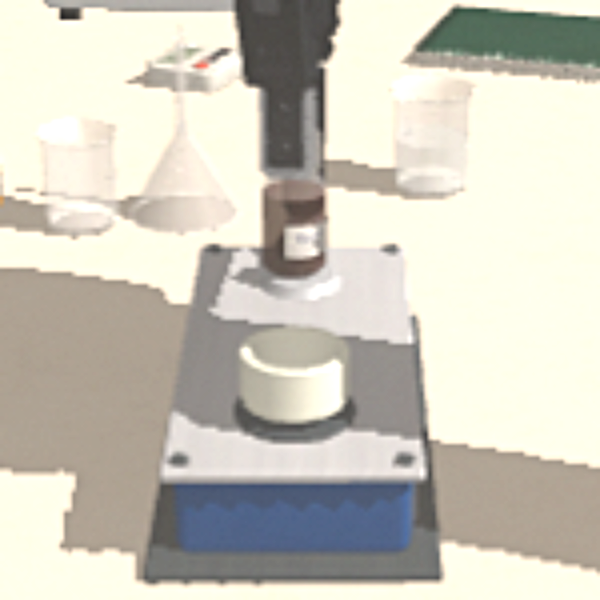

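The held vial hangs upright above the cup: vial bottom centre at about (295,265) in the crop, cup rim centre at (294,352).

```bash
python3 -c "
from h import *
print(onz('side',220+295/4,180+264/4,.1193), onz('side',220+294/4,180+352/4,.082))"
python3 -m jog '[[0,0,0,0,0,0.02,0.2],[0,0,0,0,0,0.04,0.2],[0,0,0,0,0,0.06,0.2],[0,0,0,0,0,0.068,0.2],[0,0,0,0,0,0.073,0.2],[0,0,0,0,0,0.073,0.2]]'
```

```text
[0.57954941 0.11091935 0.1193    ] [0.57880122 0.12000065 0.082     ]
time_s: 5.85
eef_pos: [0.5784, 0.1162, 0.0832]
tcp_rot: [0.0, 1.0, -0.0, 0.0]
force: [0.8, 0.5, -0.6]
grip_width: 0.263
grasp_force: 58.9
```

```bash
python3 -m jog '[[0,0,0,0,0,0.0015,0.2],[0,0,0,0,0,0.0015,0.2]]';python3 -m jog '[[0,0,0,0,0,0.0015,0.2],[0,0,0,0,0,0.0015,0.2]]'
```

```text
time_s: 6.1
eef_pos: [0.5786, 0.1163, 0.0825]
tcp_rot: [0.0, 1.0, 0.0, 0.0]
force: [-0.6, -0.3, 0.3]
grip_width: 0.264
grasp_force: 58.9
time_s: 6.35
eef_pos: [0.5783, 0.1163, 0.0809]
tcp_rot: [0.0, 1.0, -0.0, 0.0]
force: [0.1, 0.1, -0.5]
grip_width: 0.268
grasp_force: 58.9
```

```bash
python3 -m jog '[[0,0,0,0,0,0.001,0.2],[0,0,0,0,0,0.001,0.2]]';python3 -m jog '[[0,0,0,0,0,0,0.3],[0,0,0,0,0,0,0.35],[0,0,0,0,0,0,0.45],[0,0,0,0,0,0,0.6]]'; python3 -m jog '[[0,0,0,0,0,-0.03,0.6],[0,0,0,0,0,-0.08,0.6],[0,0,0,0,0,-0.13,0.6],[0,0,0,0,-0.06,-0.13,0.7],[0,0,0,-0.02,-0.14,-0.13,0.8],[0,0,0,-0.02,-0.14,-0.13,0.8]]'
python3 -c "
from h import *
s=arm.sense();p=s['eef_pos'];print(p)
i=snap('side','s5')[180:330,220:370];t=snap('top','t5')[190:280,175:375]
o=np.zeros((600,800,3),np.uint8);o[:400,:400]=cv2.resize(i,(400,400));o[400:580,:400]=cv2.resize(t,(400,180));
cv2.imwrite('pics/c5.png',cv2.convertScaleAbs(o[:,:400,::-1],alpha=1.6))"
```

```text
time_s: 6.6
eef_pos: [0.5785, 0.1163, 0.0805]
tcp_rot: [0.0, 1.0, -0.0, 0.0]
force: [-0.4, -0.4, 1.4]
grip_width: 0.265
grasp_force: 59.1
time_s: 7.1
eef_pos: [0.5783, 0.1163, 0.0801]
tcp_rot: [0.0, 1.0, -0.0, -0.0]
force: [-0.1, -0.4, -0.5]
grip_width: 0.596
grasp_force: 0.0
time_s: 7.85
eef_pos: [0.594, 0.0078, 0.1779]
tcp_rot: [0.003, 1.0, -0.0, 0.0]
force: [0.4, 0.3, -0.9]
grip_width: 0.802
grasp_force: 0.0
[0.5940085  0.00775935 0.17794391]
```

View pics/c5.png

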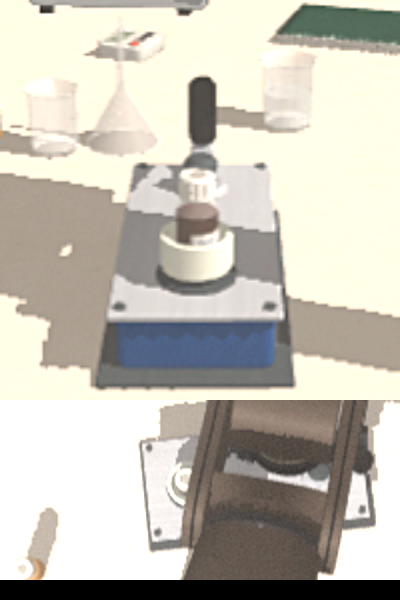

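The vial stands upright in the cup. Now I'll turn the hand 90° so that it pinches along the knob's tangent, and move over the knob.

```bash
python3 -m jog '[[0,0,0.1,0,-0.02,0,1],[0,0,0.21,-0.003,-0.04,0,1],[0,0,0.32,-0.005,-0.06,0,1],[0,0,0.43,-0.007,-0.08,0,1],[0,0,0.54,-0.0093,-0.0977,0,1],[0,0,0.65,-0.0093,-0.0977,0,1],[0,0,0.76,-0.0093,-0.0977,0,1],[0,0,0.87,-0.0093,-0.0977,0,1]]' >/dev/null; python3 -m jog '[[0,0,0.1,0,0,0,1],[0,0,0.13,0,0,0,1],[0,0,0.13,0,0,0,1],[0,0,0.13,0,0,0,1]]'
python3 -c "
from h import *
s=arm.sense();p=s['eef_pos'];print(p,s['joint_pos'],s['tcp_rot'])
t=cv2.imread('pics/t0.png');g=t.max(2)[:,:]
for a in((345,370,210,232),(325,345,215,235)):
  m=(g[a[2]:a[3],a[0]:a[1]]<45).astype(np.uint8);n,l,st,c=cv2.connectedComponentsWithStats(m);k=1+st[1:,4].argmax();c=c[k]+[a[0],a[2]];print(c,st[k],onz('top',*c,.12),onz('top',*c,.0725))
"
```

```text
time_s: 9.45
eef_pos: [0.6002, -0.061, 0.1776]
tcp_rot: [0.706, 0.708, -0.0, -0.0]
force: [-0.0, 0.3, -0.2]
grip_width: 1.001
grasp_force: 0.0
[ 0.60018485 -0.06101926  0.17759458] [-2.69414087e-01  1.52016665e-01  1.78226375e+00  1.19793561e-04
  1.20759901e+00 -2.71391370e-01] [ 7.06422419e-01  7.07790465e-01 -2.18959984e-05 -1.52360767e-04]
[351. 221.] [ 6 11  1  1  1] [ 0.59917469 -0.054021    0.12      ] [ 0.60576392 -0.0560598   0.0725    ]Traceback (most recent call last):
  File "<string>", line 6, in <module>
    m=(g[a[2]:a[3],a[0]:a[1]]<45).astype(np.uint8);n,l,st,c=cv2.connectedComponentsWithStats(m);k=1+st[1:,4].argmax();c=c[k]+[a[0],a[2]];print(c,st[k],onz('top',*c,.12),onz('top',*c,.0725))
                                                                                                    ~~~~~~~~~~~~~~~^^
ValueError: attempt to get argmax of an empty sequence
```

```bash
python3 -c "
from h import *
t=cv2.imread('pics/t0.png');g=t.max(2)
print(g[213:229,350:364].tolist()[::3])
for th in(50,58,65,72):
 for a in((345,370,210,232),(325,345,215,235)):
  m=(g[a[2]:a[3],a[0]:a[1]]<th).astype(np.uint8);n,l,st,c=cv2.connectedComponentsWithStats(m)
  if n>1:
   k=1+st[1:,4].argmax();c=c[k]+[a[0],a[2]];print(th,c,st[k],onz('top',*c,.12),onz('top',*c,.0725))
"
```

```text
[[96, 95, 133, 97, 100, 99, 54, 61, 107, 111, 110, 114, 180, 172], [97, 97, 87, 47, 51, 50, 54, 54, 52, 50, 61, 117, 155, 174], [98, 51, 52, 52, 49, 55, 55, 51, 51, 51, 50, 55, 117, 178], [92, 45, 52, 52, 53, 61, 60, 53, 57, 55, 49, 105, 114, 181], [142, 110, 60, 49, 48, 47, 52, 46, 56, 105, 108, 111, 109, 111], [132, 151, 151, 151, 153, 152, 151, 107, 55, 59, 114, 113, 109, 111]]
50 [352.2 222.9] [ 6 10  5  6 10] [ 0.59527826 -0.05658973  0.12      ] [ 0.60171595 -0.05872844  0.0725    ]
50 [330. 222.] [4 6 3 3 3] [ 0.59590395 -0.01064622  0.12      ] [ 0.60236598 -0.01099804  0.0725    ]
58 [355.71578947 219.89473684] [ 6  2 11 15 95] [ 0.60174934 -0.06372558  0.12      ] [ 0.60843872 -0.06614182  0.0725    ]
58 [333.94252874 224.2183908 ] [ 4  4 11 11 87] [ 0.59149897 -0.0189156   0.12      ] [ 0.59778967 -0.01958904  0.0725    ]
65 [355.84821429 219.53571429] [  6   0  11  17 112] [ 0.60250662 -0.06398366  0.12      ] [ 0.60922545 -0.06640994  0.0725    ]
65 [334.09708738 224.17475728] [  4   4  11  11 103] [ 0.59159863 -0.01923274  0.12      ] [ 0.59789321 -0.01991852  0.0725    ]
72 [356.008 220.384] [  6   0  11  22 125] [ 0.60074432 -0.06435173  0.12      ] [ 0.60739461 -0.06679233  0.0725    ]
72 [334.13274336 224.19469027] [  4   4  12  12 113] [ 0.59155908 -0.01930749  0.12      ] [ 0.59785212 -0.01999617  0.0725    ]
```

```bash
python3 -m jog '[[0,0,0,-0.0067,0.0013,0.02,1],[0,0,0,-0.0067,0.0013,0.06,1],[0,0,0,-0.0067,0.0013,0.1,1],[0,0,0,-0.0067,0.0013,0.125,1],[0,0,0,-0.0067,0.0013,0.135,1],[0,0,0,-0.0067,0.0013,0.135,1]]';python3 -m jog '[[0,0,0,0,0,0,0.7],[0,0,0,0,0,0,0.4],[0,0,0,0,0,0,0.35],[0,0,0,0,0,0,0.3],[0,0,0,0,0,0,0.3]]';python3 -m jog '[[0,0,0,0,0,0,0.27],[0,0,0,0,0,0,0.27]]';python3 -m jog '[[0,0,0,0,0,0,0.257],[0,0,0,0,0,0,0.257]]'
```

```text
time_s: 10.2
eef_pos: [0.6013, -0.0671, 0.0763]
tcp_rot: [0.707, 0.707, -0.0, -0.0]
force: [-0.8, 0.2, 0.0]
grip_width: 0.997
grasp_force: 0.0
time_s: 10.82
eef_pos: [0.6016, -0.0671, 0.0768]
tcp_rot: [0.707, 0.707, 0.0, 0.0]
force: [0.5, -0.7, 0.9]
grip_width: 0.302
grasp_force: 0.3
time_s: 11.08
eef_pos: [0.6013, -0.0671, 0.0765]
tcp_rot: [0.707, 0.707, 0.0, 0.0]
force: [1.2, -0.0, -0.3]
grip_width: 0.273
grasp_force: 0.3
time_s: 11.32
eef_pos: [0.6012, -0.067, 0.0764]
tcp_rot: [0.707, 0.707, 0.0, -0.0]
force: [1.5, -0.2, 0.2]
grip_width: 0.256
grasp_force: 0.3
```

```bash
python3 -m jog '[[0,0,0,0,0,0,0.25],[0,0,0,0,0,0,0.25]]'|tail -3;python3 -m jog '[[0,0,0,0,0,0,0.243],[0,0,0,0,0,0,0.243]]'|tail -3
```

```text
force: [0.5, -0.1, 0.1]
grip_width: 0.25
grasp_force: 5.8
force: [0.9, -0.2, 0.3]
grip_width: 0.25
grasp_force: 13.8
```

Grip force follows the commanded opening just below contact, so about 0.229 should give a light grip of around 30 N.

```bash
python3 -m jog '[[0,0,0,0,0,0,0.229],[0,0,0,0,0,0,0.229],[0,0,0,0,0,0,0.229]]'
python3 -c "
from h import *
s=arm.sense();p=s['eef_pos'];print(p,s['force'])
c=np.array([.598,-.0215]);d=p[:2]-c;print(np.hypot(*d)*1e3,np.degrees(np.arctan2(d[1],d[0])))
a0=np.arctan2(d[1],d[0]);P=lambda a:c+.045*np.array([np.cos(a),np.sin(a)])
for step in (6,):
  for k in range(1,61): 
    q=(P(a0-np.radians(step*k))-P(a0))/.75; r=(P(a0-np.radians(step*k))-P(a0-np.radians(step*k-step)))/.75; print(k,'cum',round(q[1],4),round(q[0],4),'inc',round(r[1],4),round(r[0],4))"
```

```text
time_s: 12.2
eef_pos: [0.6013, -0.0671, 0.0766]
tcp_rot: [0.707, 0.707, 0.0, 0.0]
force: [0.3, -0.1, 1.7]
grip_width: 0.238
grasp_force: 32.3
[ 0.60131402 -0.06706281  0.07661211] [ 0.34477448 -0.11789227  1.67728148]
45.68317850548054 -85.83990205045805
1 cum -0.0001 -0.0063 inc -0.0001 -0.0063
2 cum 0.0004 -0.0125 inc 0.0005 -0.0063
3 cum 0.0016 -0.0187 inc 0.0012 -0.0062
4 cum 0.0034 -0.0247 inc 0.0018 -0.006
5 cum 0.0058 -0.0305 inc 0.0024 -0.0058
6 cum 0.0089 -0.036 inc 0.003 -0.0055
7 cum 0.0125 -0.0412 inc 0.0036 -0.0052
8 cum 0.0166 -0.0459 inc 0.0041 -0.0048
9 cum 0.0211 -0.0502 inc 0.0046 -0.0043
10 cum 0.0262 -0.054 inc 0.005 -0.0038
11 cum 0.0315 -0.0573 inc 0.0054 -0.0032
12 cum 0.0372 -0.0599 inc 0.0057 -0.0027
13 cum 0.0431 -0.062 inc 0.0059 -0.0021
14 cum 0.0493 -0.0634 inc 0.0061 -0.0014
15 cum 0.0555 -0.0642 inc 0.0062 -0.0008
16 cum 0.0618 -0.0643 inc 0.0063 -0.0001
17 cum 0.068 -0.0638 inc 0.0063 0.0005
18 cum 0.0742 -0.0626 inc 0.0062 0.0012
19 cum 0.0802 -0.0608 inc 0.006 0.0018
20 cum 0.086 -0.0584 inc 0.0058 0.0024
21 cum 0.0915 -0.0553 inc 0.0055 0.003
22 cum
[... 844 characters left out ...]
 inc -0.0059 0.0021
44 cum 0.0704 0.0547 inc -0.0061 0.0014
45 cum 0.0642 0.0555 inc -0.0062 0.0008
46 cum 0.0579 0.0556 inc -0.0063 0.0001
47 cum 0.0517 0.0551 inc -0.0063 -0.0005
48 cum 0.0455 0.0539 inc -0.0062 -0.0012
49 cum 0.0395 0.0521 inc -0.006 -0.0018
50 cum 0.0337 0.0496 inc -0.0058 -0.0024
51 cum 0.0282 0.0466 inc -0.0055 -0.003
52 cum 0.023 0.043 inc -0.0052 -0.0036
53 cum 0.0183 0.0389 inc -0.0048 -0.0041
54 cum 0.014 0.0343 inc -0.0043 -0.0046
55 cum 0.0102 0.0293 inc -0.0038 -0.005
56 cum 0.0069 0.024 inc -0.0032 -0.0054
57 cum 0.0043 0.0183 inc -0.0027 -0.0057
58 cum 0.0022 0.0123 inc -0.0021 -0.0059
59 cum 0.0008 0.0062 inc -0.0014 -0.0061
60 cum 0.0 0.0 inc -0.0008 -0.0062
```

```bash
f(){ grep -E 'eef|^force|grasp' | tr '\n' ' '; echo; }
python3 -m jog '[[0,0,0,-0.0001,-0.0063,0,0.229],[0,0,0,-0.0001,-0.0063,0,0.229]]'|f
python3 -m jog '[[0,0,0,0.0005,-0.0063,0,0.229],[0,0,0,0.0005,-0.0063,0,0.229]]'|f
python3 -m jog '[[0,0,0,0.0012,-0.0062,0,0.229],[0,0,0,0.0012,-0.0062,0,0.229]]'|f
python3 -m jog '[[0,0,0,0.0018,-0.006,0,0.229],[0,0,0,0.0018,-0.006,0,0.229]]'|f
python3 -m jog '[[0,0,0,0.0024,-0.0058,0,0.229],[0,0,0,0.0024,-0.0058,0,0.229]]'|f
python3 -m jog '[[0,0,0,0.003,-0.0055,0,0.229],[0,0,0,0.003,-0.0055,0,0.229]]'|f
```

```text
eef_pos: [0.5961, -0.0671, 0.0766] force: [-1.0, -0.6, 1.8] grasp_force: 32.5 
eef_pos: [0.5914, -0.0666, 0.0766] force: [-1.4, 0.2, 3.7] grasp_force: 32.5 
eef_pos: [0.5868, -0.0657, 0.0766] force: [-0.4, 0.5, 3.1] grasp_force: 32.6 
eef_pos: [0.5823, -0.0642, 0.0766] force: [1.1, 1.0, 2.5] grasp_force: 32.6 
eef_pos: [0.578, -0.0624, 0.0766] force: [-0.6, 1.4, 3.6] grasp_force: 32.6 
eef_pos: [0.5739, -0.0601, 0.0765] force: [0.6, 1.8, 3.7] grasp_force: 32.6
```

```bash
f(){ grep -E 'eef|^force|grasp' | tr '\n' ' '; echo; }
python3 -m jog '[[0,0,0,0.0036,-0.0052,0,0.229],[0,0,0,0.0036,-0.0052,0,0.229]]'|f
python3 -m jog '[[0,0,0,0.0041,-0.0048,0,0.229],[0,0,0,0.0041,-0.0048,0,0.229]]'|f
python3 -m jog '[[0,0,0,0.0046,-0.0043,0,0.229],[0,0,0,0.0046,-0.0043,0,0.229]]'|f
python3 -m jog '[[0,0,0,0.005,-0.0038,0,0.229],[0,0,0,0.005,-0.0038,0,0.229]]'|f
python3 -m jog '[[0,0,0,0.0054,-0.0032,0,0.229],[0,0,0,0.0054,-0.0032,0,0.229]]'|f
python3 -m jog '[[0,0,0,0.0057,-0.0027,0,0.229],[0,0,0,0.0057,-0.0027,0,0.229]]'|f
python3 -m jog '[[0,0,0,0.0059,-0.0021,0,0.229],[0,0,0,0.0059,-0.0021,0,0.229]]'|f
python3 -m jog '[[0,0,0,0.0061,-0.0014,0,0.229],[0,0,0,0.0061,-0.0014,0,0.229]]'|f
```

```text
eef_pos: [0.5701, -0.0573, 0.0765] force: [1.7, 1.6, 3.7] grasp_force: 32.6 
eef_pos: [0.5666, -0.0542, 0.0765] force: [1.6, 2.5, 3.7] grasp_force: 32.6 
eef_pos: [0.5634, -0.0508, 0.0765] force: [3.1, 2.6, 2.5] grasp_force: 32.6 
eef_pos: [0.5606, -0.0471, 0.0765] force: [4.0, 2.4, 2.7] grasp_force: 32.5 
eef_pos: [0.5583, -0.043, 0.0765] force: [4.4, 2.8, 2.2] grasp_force: 32.5 
eef_pos: [0.5563, -0.0388, 0.0765] force: [4.9, 2.5, 1.8] grasp_force: 32.5 
eef_pos: [0.5548, -0.0344, 0.0766] force: [4.8, 2.5, 2.1] grasp_force: 32.5 
eef_pos: [0.5538, -0.0299, 0.0765] force: [4.8, 0.6, 1.7] grasp_force: 32.4
```

```bash
f(){ grep -E 'eef|^force|grasp' | tr '\n' ' '; echo; }
python3 -m jog '[[0,0,0,0.0062,0.0002,0,0.229],[0,0,0,0.0062,0.0002,0,0.229]]'|f
python3 -m jog '[[0,0,0,0.0063,-0.0001,0,0.229],[0,0,0,0.0063,-0.0001,0,0.229]]'|f
python3 -m jog '[[0,0,0,0.0063,0.0005,0,0.229],[0,0,0,0.0063,0.0005,0,0.229]]'|f
python3 -m jog '[[0,0,0,0.0062,0.0012,0,0.229],[0,0,0,0.0062,0.0012,0,0.229]]'|f
python3 -m jog '[[0,0,0,0.006,0.0018,0,0.229],[0,0,0,0.006,0.0018,0,0.229]]'|f
python3 -m jog '[[0,0,0,0.0058,0.0024,0,0.229],[0,0,0,0.0058,0.0024,0,0.229]]'|f
python3 -m jog '[[0,0,0,0.0055,0.003,0,0.229],[0,0,0,0.0055,0.003,0,0.229]]'|f
python3 -m jog '[[0,0,0,0.0052,0.0036,0,0.229],[0,0,0,0.0052,0.0036,0,0.229]]'|f
```

```text
eef_pos: [0.5533, -0.0251, 0.0765] force: [2.0, 0.4, 4.0] grasp_force: 32.6 
eef_pos: [0.5533, -0.0204, 0.0765] force: [1.8, 0.2, 3.8] grasp_force: 32.7 
eef_pos: [0.5538, -0.0156, 0.0765] force: [1.3, 0.7, 5.0] grasp_force: 32.8 
eef_pos: [0.5547, -0.0111, 0.0765] force: [0.3, 0.2, 4.5] grasp_force: 32.8 
eef_pos: [0.5561, -0.0066, 0.0765] force: [1.5, 1.0, 6.4] grasp_force: 32.8 
eef_pos: [0.5579, -0.0023, 0.0765] force: [1.0, 0.4, 4.8] grasp_force: 32.8 
eef_pos: [0.5602, 0.0017, 0.0765] force: [1.3, 0.5, 4.4] grasp_force: 32.8 
eef_pos: [0.5628, 0.0056, 0.0765] force: [0.4, 0.1, 6.0] grasp_force: 32.8
```

```bash
f(){ grep -E 'eef|^force|grasp' | tr '\n' ' '; echo; }
python3 -m jog '[[0,0,0,0.0048,0.0041,0,0.229],[0,0,0,0.0048,0.0041,0,0.229]]'|f
python3 -m jog '[[0,0,0,0.0043,0.0046,0,0.229],[0,0,0,0.0043,0.0046,0,0.229]]'|f
python3 -m jog '[[0,0,0,0.0038,0.005,0,0.229],[0,0,0,0.0038,0.005,0,0.229]]'|f
python3 -m jog '[[0,0,0,0.0032,0.0054,0,0.229],[0,0,0,0.0032,0.0054,0,0.229]]'|f
python3 -m jog '[[0,0,0,0.0027,0.0057,0,0.229],[0,0,0,0.0027,0.0057,0,0.229]]'|f
python3 -m jog '[[0,0,0,0.0021,0.0059,0,0.229],[0,0,0,0.0021,0.0059,0,0.229]]'|f
python3 -m jog '[[0,0,0,0.0014,0.0061,0,0.229],[0,0,0,0.0014,0.0061,0,0.229]]'|f
python3 -m jog '[[0,0,0,0.0008,0.0062,0,0.229],[0,0,0,0.0008,0.0062,0,0.229]]'|f
python3 -m jog '[[0,0,0,0.0001,0.0063,0,0.229],[0,0,0,0.0001,0.0063,0,0.229]]'|f
python3 -m jog '[[0,0,0,-0.0005,0.0063,0,0.229],[0,0,0,-0.0005,0.0063,0,0.229]]'|f
```

```text
eef_pos: [0.566, 0.0092, 0.0765] force: [0.2, -0.9, 4.9] grasp_force: 32.8 
eef_pos: [0.5694, 0.0124, 0.0765] force: [0.4, 0.3, 5.3] grasp_force: 32.8 
eef_pos: [0.5731, 0.0152, 0.0765] force: [1.3, -0.4, 5.3] grasp_force: 32.8 
eef_pos: [0.5772, 0.0176, 0.0765] force: [1.0, 0.5, 5.5] grasp_force: 32.8 
eef_pos: [0.5814, 0.0196, 0.0765] force: [0.3, -1.2, 4.2] grasp_force: 32.8 
eef_pos: [0.5859, 0.0212, 0.0765] force: [-0.3, 0.1, 5.6] grasp_force: 32.8 
eef_pos: [0.5904, 0.0222, 0.0765] force: [0.1, 0.2, 5.9] grasp_force: 32.8 
eef_pos: [0.595, 0.0228, 0.0765] force: [-0.1, -0.6, 4.7] grasp_force: 32.8 
eef_pos: [0.5997, 0.0229, 0.0765] force: [0.6, 0.8, 5.8] grasp_force: 32.8 
eef_pos: [0.6045, 0.0225, 0.0765] force: [-0.4, -0.8, 4.8] grasp_force: 32.8
```

```bash
f(){ grep -E 'eef|^force|grasp' | tr '\n' ' '; echo; }
python3 -m jog '[[0,0,0,-0.0012,0.0062,0,0.229],[0,0,0,-0.0012,0.0062,0,0.229]]'|f
python3 -m jog '[[0,0,0,-0.0018,0.006,0,0.229],[0,0,0,-0.0018,0.006,0,0.229]]'|f
python3 -m jog '[[0,0,0,-0.0024,0.0058,0,0.229],[0,0,0,-0.0024,0.0058,0,0.229]]'|f
python3 -m jog '[[0,0,0,-0.003,0.0055,0,0.229],[0,0,0,-0.003,0.0055,0,0.229]]'|f
python3 -m jog '[[0,0,0,-0.0036,0.0052,0,0.229],[0,0,0,-0.0036,0.0052,0,0.229]]'|f
python3 -m jog '[[0,0,0,-0.0041,0.0048,0,0.229],[0,0,0,-0.0041,0.0048,0,0.229]]'|f
python3 -m jog '[[0,0,0,-0.0046,0.0043,0,0.229],[0,0,0,-0.0046,0.0043,0,0.229]]'|f
python3 -m jog '[[0,0,0,-0.005,0.0038,0,0.229],[0,0,0,-0.005,0.0038,0,0.229]]'|f
python3 -m jog '[[0,0,0,-0.0054,0.0032,0,0.229],[0,0,0,-0.0054,0.0032,0,0.229]]'|f
python3 -m jog '[[0,0,0,-0.0057,0.0027,0,0.229],[0,0,0,-0.0057,0.0027,0,0.229]]'
```

```text
eef_pos: [0.6091, 0.0216, 0.0765] force: [0.6, 0.5, 5.5] grasp_force: 32.8 
eef_pos: [0.6116, 0.021, 0.0764] force: [-4.5, 1.8, 10.1] grasp_force: 33.2 
eef_pos: [0.615, 0.0198, 0.0764] force: [-7.5, 2.0, 11.1] grasp_force: 33.4 
eef_pos: [0.6192, 0.0179, 0.0764] force: [-7.0, 4.1, 10.4] grasp_force: 33.3 
eef_pos: [0.6232, 0.0156, 0.0764] force: [-6.1, 4.7, 11.1] grasp_force: 33.3 
eef_pos: [0.627, 0.0127, 0.0764] force: [-5.6, 4.7, 9.1] grasp_force: 33.3 
eef_pos: [0.6304, 0.0096, 0.0764] force: [-5.3, 5.8, 8.9] grasp_force: 33.2 
eef_pos: [0.6336, 0.0061, 0.0764] force: [-5.4, 6.4, 9.5] grasp_force: 33.2 
eef_pos: [0.6363, 0.0022, 0.0765] force: [-3.5, 7.3, 8.8] grasp_force: 33.1 
time_s: 22.7
eef_pos: [0.6386, -0.0018, 0.0764]
tcp_rot: [0.707, 0.707, 0.001, -0.004]
force: [-2.4, 7.1, 8.4]
grip_width: 0.239
grasp_force: 33.1
```

The dog caught between TCP (0.6091, 0.0216) and (0.6116, 0.0210), where the tangential force jumped from about 0.5 N to about 8 N. Now I'll wind on with longer calls.

```bash
python3 -m jog '[[0,0,0,-0.0121,0.0035,0,0.229],[0,0,0,-0.0246,0.0044,0,0.229],[0,0,0,-0.037,0.0027,0,0.229],[0,0,0,-0.0488,-0.0016,0,0.229],[0,0,0,-0.0595,-0.0082,0,0.229],[0,0,0,-0.0685,-0.0169,0,0.229],[0,0,0,-0.0756,-0.0272,0,0.229],[0,0,0,-0.0803,-0.0389,0,0.229]]'
python3 - <<'E'
import numpy as np
c=np.array([.59875,-.0215])  # fit check from slack points after correction
p=np.array([[.5533,-.0251],[.5538,-.0156],[.5561,-.0066],[.5602,.0017],[.566,.0092],[.5731,.0152],[.5814,.0196],[.5904,.0222],[.5997,.0229],[.6091,.0216]])
A=np.c_[2*p,np.ones(len(p))];s=np.linalg.lstsq(A,(p**2).sum(1),rcond=None)[0];print(s[:2],np.sqrt(s[2]+s[:2]@s[:2]))
c=s[:2]
for q in([.6091,.0216],[.6116,.021],[.615,.0198],[.6386,-.0018]):
  d=np.array(q)-c;print(np.degrees(np.arctan2(d[1],d[0])),np.hypot(*d))
t=[0.0,-0.0];a0=np.radians(-85.84)
C=lambda k:np.array([.045*np.sin(a0-np.radians(6*k)),.045*np.cos(a0-np.radians(6*k))])/.75
for k0 in(58,14,30,46,2,18):
  print(k0,[[round(float(v),4) for v in C(k0+2*j)-C(k0)] for j in range(1,9)])
E
```

```text
time_s: 23.7
eef_pos: [0.6139, -0.0645, 0.0767]
tcp_rot: [0.707, 0.707, 0.003, 0.002]
force: [9.7, 3.2, -0.1]
grip_width: 0.239
grasp_force: 32.4
[ 0.59842176 -0.02223928] 0.045150967006001075
76.31064419185832 0.045121023668285
73.05010700944773 0.04520288512771776
68.47814729291176 0.04519002726608847
26.96312810757161 0.04507831611516405
58 [[-0.0022, -0.0123], [-0.0018, -0.0249], [0.0012, -0.0371], [0.0067, -0.0484], [0.0144, -0.0583], [0.0239, -0.0663], [0.035, -0.0723], [0.047, -0.0758]]
14 [[0.0125, -0.0009], [0.0249, 0.0008], [0.0367, 0.0051], [0.0474, 0.0117], [0.0564, 0.0204], [0.0635, 0.0307], [0.0682, 0.0424], [0.0704, 0.0547]]
30 [[-0.0004, 0.0125], [-0.0034, 0.0247], [-0.0089, 0.036], [-0.0166, 0.0459], [-0.0262, 0.054], [-0.0372, 0.0599], [-0.0493, 0.0634], [-0.0618, 0.0643]]
46 [[-0.0124, -0.0017], [-0.0242, -0.006], [-0.0349, -0.0126], [-0.0439, -0.0213], [-0.051, -0.0317], [-0.0557, -0.0433], [-0.0579, -0.0556], [-0.0575, -0.0682]]
2 [[0.003, -0.0122], [0.0085, -0.0235], [0.0162, -0.0334], [0.0257, -0.0415], [0.0368, -0.0474], [0.0489, -0.0509], [0.0614, -0.0518], [0.0738, -0.0501]]
18 [[0.0118, 0.0043], [0.0225, 0.0109], [0.0315, 0.0196], [0.0385, 0.0299], [0.0433, 0.0416], [0.0455, 0.0539], [0.0451, 0.0664], [0.0421, 0.0786]]
```

```bash
f(){ grep -E 'time|eef|^force|grasp' | tr '\n' ' '; echo; }
python3 -m jog '[[0,0,0,-0.0022,-0.0123,0,0.229],[0,0,0,-0.0018,-0.0249,0,0.229],[0,0,0,0.0012,-0.0371,0,0.229],[0,0,0,0.0067,-0.0484,0,0.229],[0,0,0,0.0144,-0.0583,0,0.229],[0,0,0,0.0239,-0.0663,0,0.229],[0,0,0,0.035,-0.0723,0,0.229],[0,0,0,0.047,-0.0758,0,0.229]]'|f
python3 -m jog '[[0,0,0,0.0125,-0.0009,0,0.229],[0,0,0,0.0249,0.0008,0,0.229],[0,0,0,0.0367,0.0051,0,0.229],[0,0,0,0.0474,0.0117,0,0.229],[0,0,0,0.0564,0.0204,0,0.229],[0,0,0,0.0635,0.0307,0,0.229],[0,0,0,0.0682,0.0424,0,0.229],[0,0,0,0.0704,0.0547,0,0.229]]'|f
```

```text
time_s: 24.7 eef_pos: [0.5548, -0.0332, 0.0766] force: [2.6, -8.7, 2.6] grasp_force: 32.6 
time_s: 25.7 eef_pos: [0.5915, 0.0226, 0.0763] force: [-9.0, -1.5, 12.6] grasp_force: 33.6
```

```bash
f(){ grep -E 'time|eef|^force|grasp' | tr '\n' ' '; echo; }
python3 -m jog '[[0,0,0,-0.0004,0.0125,0,0.229],[0,0,0,-0.0034,0.0247,0,0.229],[0,0,0,-0.0089,0.036,0,0.229],[0,0,0,-0.0166,0.0459,0,0.229],[0,0,0,-0.0262,0.054,0,0.229],[0,0,0,-0.0372,0.0599,0,0.229],[0,0,0,-0.0493,0.0634,0,0.229],[0,0,0,-0.0618,0.0643,0,0.229]]'|f
python3 -m jog '[[0,0,0,-0.0124,-0.0017,0,0.229],[0,0,0,-0.0242,-0.006,0,0.229],[0,0,0,-0.0349,-0.0126,0,0.229],[0,0,0,-0.0439,-0.0213,0,0.229],[0,0,0,-0.051,-0.0317,0,0.229],[0,0,0,-0.0557,-0.0433,0,0.229],[0,0,0,-0.0579,-0.0556,0,0.229],[0,0,0,-0.0575,-0.0682,0,0.229]]'|f
python3 -m jog '[[0,0,0,0.003,-0.0122,0,0.229],[0,0,0,0.0085,-0.0235,0,0.229],[0,0,0,0.0162,-0.0334,0,0.229],[0,0,0,0.0257,-0.0415,0,0.229],[0,0,0,0.0368,-0.0474,0,0.229],[0,0,0,0.0489,-0.0509,0,0.229],[0,0,0,0.0614,-0.0518,0,0.229],[0,0,0,0.0738,-0.0501,0,0.229]]'|f
```

```text
time_s: 26.7 eef_pos: [0.6433, -0.0196, 0.0765] force: [1.2, 8.8, 5.5] grasp_force: 33.0 
time_s: 27.7 eef_pos: [0.5952, -0.0671, 0.0767] force: [9.2, -0.9, -1.4] grasp_force: 32.4 
time_s: 28.7 eef_pos: [0.554, -0.0144, 0.0765] force: [-2.2, -9.8, 5.8] grasp_force: 33.0
```

```bash
f(){ grep -E 'time|eef|^force|grasp' | tr '\n' ' '; echo; }
python3 -m jog '[[0,0,0,0.0118,0.0043,0,0.229],[0,0,0,0.0225,0.0109,0,0.229],[0,0,0,0.0315,0.0196,0,0.229],[0,0,0,0.0385,0.0299,0,0.229],[0,0,0,0.0433,0.0416,0,0.229],[0,0,0,0.0455,0.0539,0,0.229]]'|f
python3 -m jog '[[0,0,0,0.0001,0.0063,0,0.229],[0,0,0,-0.0004,0.0125,0,0.229],[0,0,0,-0.0004,0.0125,0,0.229]]'|f
python3 - <<'E'
from h import *
p=arm.sense()['eef_pos'];d=p[:2]-[.59842,-.02224];print(np.degrees(np.arctan2(d[1],d[0])),np.hypot(*d))
E
```

```text
time_s: 29.45 eef_pos: [0.5915, 0.0225, 0.0764] force: [-10.0, -1.2, 12.3] grasp_force: 33.7 
time_s: 29.82 eef_pos: [0.6014, 0.0229, 0.0764] force: [-7.5, 0.7, 11.2] grasp_force: 33.6 
86.27195935765069 0.04526416108802635
```

```bash
f(){ grep -E 'time|eef|^force|grasp' | tr '\n' ' '; echo; }
python3 -m jog '[[0,0,0,-0.0012,0.0062,0,0.229],[0,0,0,-0.003,0.0122,0,0.229],[0,0,0,-0.003,0.0122,0,0.229],[0,0,0,-0.003,0.0122,0,0.229]]'|f
python3 - <<'E'
from h import *
p=arm.sense()['eef_pos'];d=p[:2]-[.59842,-.02224];print(np.degrees(np.arctan2(d[1],d[0])),np.hypot(*d))
E
```

```text
time_s: 30.32 eef_pos: [0.6105, 0.0214, 0.0764] force: [-7.1, 2.2, 10.7] grasp_force: 33.5 
74.50806755593713 0.04523726417163948
```

```bash
f(){ grep -E 'time|eef|^force|grasp' | tr '\n' ' '; echo; }
python3 -m jog '[[0,0,0,-0.0004,0.0014,0,0.229],[0,0,0,-0.0004,0.0014,0,0.229],[0,0,0,-0.0004,0.0014,0,0.229]]'|f
python3 - <<'E'
from h import *
p=arm.sense()['eef_pos'];d=p[:2]-[.59842,-.02224];print(np.degrees(np.arctan2(d[1],d[0])),np.hypot(*d))
E
```

```text
time_s: 30.7 eef_pos: [0.6112, 0.0212, 0.0764] force: [-9.2, 2.4, 12.1] grasp_force: 33.6 
73.58871529739575 0.045249705843321344
```

Back at the engagement point after two full turns. I'll ease the load off backwards into the slack, open and retreat.

```bash
f(){ grep -E 'time|eef|^force|grasp' | tr '\n' ' '; echo; }
python3 -m jog '[[0,0,0,-0.0001,0.0004,0,0.229],[0,0,0,-0.0001,0.0004,0,0.229]]'|f
python3 -m jog '[[0,0,0,0.0008,-0.003,0,0.229],[0,0,0,0.0016,-0.0055,0,0.229],[0,0,0,0.0016,-0.0055,0,0.229]]'|f
python3 -m jog '[[0,0,0,0,0,0,0.26],[0,0,0,0,0,0,0.3],[0,0,0,0,0,0,0.45],[0,0,0,0,0,0,0.6],[0,0,0,0,0,0,0.6]]'|f
python3 -m jog '[[0,0,0,0,0,-0.03,0.6],[0,0,0,0,0,-0.08,0.6],[0,0,0,0,0,-0.14,0.6],[0,0,0,-0.05,0,-0.2,0.6],[0,0,0,-0.11,0,-0.2,0.6],[0,0,0,-0.16,0,-0.2,0.6],[0,0,0,-0.16,0,-0.2,0.6]]'|f
python3 - <<'E'
from h import *
i=snap('side','s9')[150:400,100:380]
cv2.imwrite('pics/c9.png',cv2.convertScaleAbs(cv2.resize(i,(672,600))[:,:,::-1],alpha=1.6))
E
```

```text
time_s: 30.95 eef_pos: [0.6114, 0.0211, 0.0764] force: [-8.1, 2.3, 11.7] grasp_force: 33.6 
time_s: 31.32 eef_pos: [0.6096, 0.0215, 0.0765] force: [-2.4, 0.8, 7.1] grasp_force: 33.2 
time_s: 31.95 eef_pos: [0.611, 0.021, 0.0763] force: [-0.2, 0.2, 0.7] grasp_force: 0.0 
time_s: 32.83 eef_pos: [0.6108, -0.1014, 0.2265] force: [-0.2, 1.2, -0.2] grasp_force: 0.0
```

View pics/c9.png

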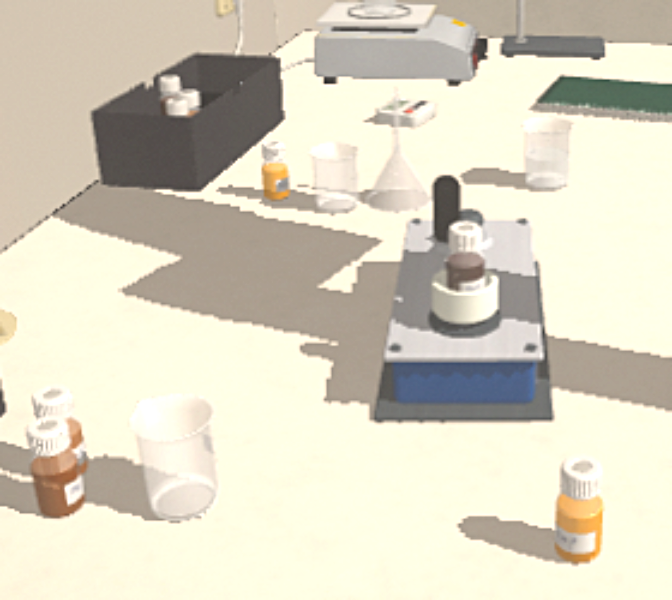

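The dark vial stands upright in the cup at (466,275), the knob is free at (446,210), and the beaker and amber vial have not moved.

```bash
python3 -m jog '[[0,0,0,0,0,0,0.6],[0,0,0,0,0,0,0.6]]' | head -1; python3 -c "
from cell import arm
print(arm.job_done())"
```

```text
time_s: 33.12
the job is handed in; nothing more can be done
None
```

The dark vial stands upright in the white cup, the crank was wound two full turns clockwise from where it took hold (to within about 1°, by the measured hand position), the knob is released, the other glassware was not touched, and the job was handed in at about 33 s.

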